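# Swap the two reference cells on a solar lab bench

## Robot

A 6-joint arm with a two-finger parallel gripper is mounted at the origin on the work surface. World frame = base frame: x ahead of the robot, y to its left, z up, the work surface at z = 0. Lengths are in m, angles in rad, forces in N, time in s.
With the tool pointing down it reaches from about 0.4 to 0.925 m from the base axis. Payload 3.4 kg.
Tool frame: the origin (TCP) lies on the centre line of the jaws, within the pads' length; the fingertips stand 25 mm ahead of it and the grasp point (between the pads) lies 6 mm ahead of it; z points along the fingers, y is the line along which they close (so a half turn about z gives the same grasp; the last joint's range is limited). The gripper opens to 85 mm and grips with 20 to 120 N. Pads are 22 mm wide; open, the fingers measure 114 mm over their backs; the gripper's body (76 mm by 85 mm) begins 54 mm behind the grasp point. The pads swing forward as they close: fully open they stand 13 mm farther back than shut.
Start: joints at [1.276, 0.307, 1.506, -0, 1.328, -0.073], TCP at [0.127, 0.561, 0.256] pointing down, gripper open.
Joint ranges: [-3.12, 3.12], [-1.05, 2.28], [0.14, 2.33], [-1.42, 4.57], [0.1, 2.73], [-2.68, 2.68]. Speed limits (rad/s): [2.57, 2.57, 3.14, 3.14, 3.14, 3.14].

## Interface

Orientations are given as a unit quaternion [w, x, y, z].
In Python, from cell import manip gives the robot as it stands.
- The arm moves only by the tool move_arm, never from a script. Its argument "targets" is a list of rows, each an object of numbers: "tx", "ty", "tz": the shift along the tool's x, y, z normalised to -1 to 1, where 1 is 1000 mm; "rx", "ry", "rz": the turn, a rotation vector about the tool's x, y, z normalised to -1 to 1, where 1 is 360 degrees. A call has 1 to 12 rows; each row is the pose to reach, as a shift and turn from the pose commanded when the call began, along the tool's axes at that moment, turning the shorter way round; what a row does not reach only later rows make up. A row lasts 1/12 s, in which the tool goes at most 41.7 mm and 7.16 degrees, less where a joint would pass 70% of its speed; a pose out of reach is approached as far as the arm can. A call with a number of a shift or a turn outside -1 to 1 is refused whole. A call with a gripper value outside its range is refused whole. "fingers" is the closure, from 0 (fully open) to 1 (shut), set as the call begins (left out, the last holds). The fingers move at their own pace and stop on an object; "force" is the grip in N (left out, the last holds). Time passes only in rows, so rows that repeat a pose let the fingers close. It gives the time, the measured TCP pose, the force, the opening and the grip force at its end, in the units of the state.
- manip.get_obs(): the state, without advancing time (a new reading comes with each control period).
- manip.snapshot(name): name is "side" or "top" or "wrist"; returns a dict with "frame" (384x512x3 uint8, blue, green, red), "depth" (384x512 float32, m along the optical axis (not along the pixel's ray), 0 where there is no reading), "fovy" (degrees; the focal length in pixels is half the picture's height over the tangent of half this angle, whatever the lens; pixels are square), "cx", "cy" (the principal point, pixels), "camera_from_world" (4x4, takes a point from world to camera coordinates). Camera axes: x right, y up, looking along -z (the intrinsics and any distortion apply to the point x, -y, -z); pixel columns grow to the right and rows downward; lengths in m; the calibration is good to about 2 mm. The wrist camera is an equidistant fisheye: a pixel r from the principal point sees the ray r / f radians off the axis. A picture is of the moment at which its call begins.
- manip.hand_in(): hands the job in; it is judged then, once.
Trained networks look in a picture, given as the dict that the camera call returned (one of the last four; its "shot" number tells which), for a name from the list of things; names that differ only in an ending like _2 or _b are one class to them, and where a whole thing is asked for, a point or a joint stands for the part that bears it (a point fixed in the world has none). Each returns a list of dicts, best first, with "confidence" (0 to 1); they miss things now and then, are a little off and sometimes report something else, mostly with a low value. They report only what shows in the picture. A call takes as long as a camera call. They do not tell look-alikes from the thing itself.
- manip.cut_out(name, picture): "region" (384x512 bool, what is visible of it).
- manip.landmark_of(name, picture): "location" ([x, y, z] in m, in the coordinates of the camera as it stood for that picture, good to about 4 mm: a listed point, or the origin of a listed thing).
The state is a dict: "clock": time; "joint_positions": joint angles; "joint_velocities": joint speeds; "joint_torque": joint torques, N m; "position": TCP position; "ee_rot": TCP orientation; "ft_force": force on the tool from outside, world axes, zero at the start; "torque": the same for the moment, N m; "grip_width": opening from 0.0 (shut) to 1.0 (fully open); "grasp_force": force on a finger pad.
Only numpy, scipy, OpenCV 4.12 (cv2) and the standard library are available. Lean on these libraries where they do the work, as an engineer would, in place of code of your own. Each camera call takes 0.05 s, during which the arm holds its last target. There are 200 camera calls.

## Task

The orange reference cell has toppled over on the green parking mat while the blue one stands on the black measuring mat. Tip the orange one back upright and swap the two by sliding them over the bench, so that orange ends upright wholly inside the ring of the black mat and blue upright wholly inside the ring of the green mat. Never topple the blue one, and leave everything else on the bench where it is.

Things in the scene. Friction and masses are not known exactly. Their poses are not given: they have to be found in the camera images.
- blue_cell: Blue eight-sided metal reference-cell housing, 96 mm across flats (104 over corners), 70 mm tall, 0.45 kg, centre of mass 24 mm up, too wide to grip; dark cell in a white disc on top. Origin: underside centre, z out through the top face, x through a flat. Starts upright in the black mat's ring.
- orange_cell: Orange eight-sided metal reference-cell housing, 96 mm across flats (104 over corners), 70 mm tall, 0.45 kg, centre of mass 24 mm up, too wide to grip; dark cell in a white disc on top. Origin: underside centre, z out through the top face, x through a flat. Starts toppled on the green mat, lying on a flat, top face away from the robot (origin 48 mm up).
- measuring_mat: Black measuring mat: thin flat square mat, 190 mm, fixed, with a white ring painted on it (150 mm inside diameter, 162 mm outside) and a small cross at the middle; no height to speak of, housings slide over it. Origin: centre of the ring, at bench height.
- parking_mat: Green parking mat: thin flat square mat, 190 mm, fixed, with a pale ring painted on it (150 mm inside diameter, 162 mm outside) and a small cross at the middle; no height to speak of, housings slide over it. Origin: centre of the ring, at bench height.
- filter_case: Bystander: small grey filter case, 60 x 45 x 30 mm, beyond the mats. Origin: centre of the underside.
- mug: Bystander: white mug, 80 mm wide, 90 mm tall. Origin: centre of the underside.
- flask: Bystander: steel drinking flask with black cap, 68 mm wide, 200 mm tall. Origin: centre of the underside.
- screwdriver: Bystander: screwdriver with red handle lying on the bench along its x axis, about 200 mm long. Origin: under its middle.
- mouse: Bystander: round black computer mouse, 60 mm wide, 32 mm tall. Origin: centre of the underside.
- parts_box: Bystander: clear plastic parts box, 120 x 90 x 40 mm. Origin: centre of the underside.
Mind the look-alikes: they are no part of the job. What is meant by the orange_cell is not red, and is the larger of those in its own colour. What is shaped like the blue_cell but yellow is not meant.

How it is judged:
By the outcome, as a careful person would: the job done as asked, in the order asked, and still so for the second after the job is handed in, with the robot touching nothing.
It also fails if it takes over 72 s, if anything falls off the work surface, if the arm or the gripper's body presses on something with over 40 N, if the wrist force passes 120 N, or if a joint passes its speed limit or range.

## Working session

There is one attempt and no reset: what is moved stays moved. The work goes in short steps, Python scripts to look and compute and a tool call to move; the robot and the scene stay as the last step left them, time stands still between calls to the robot, and variables do not carry over. Pictures are saved under pics/ and viewed, at most 10 in all, crops included, and the job is handed in when it is done.

Besides the shell and the picture viewer there is one more tool, called in YAML: its name, and indented under it one key for each argument. move_arm: Moves the arm, as the interface text tells. Its arguments: {"type":"object","properties":{"targets":{"type":"array","items":{"type":"object","properties":{"tx":{"type":"number","minimum":-1,"maximum":1},"ty":{"type":"number","minimum":-1,"maximum":1},"tz":{"type":"number","minimum":-1,"maximum":1},"rx":{"type":"number","minimum":-1,"maximum":1},"ry":{"type":"number","minimum":-1,"maximum":1},"rz":{"type":"number","minimum":-1,"maximum":1}}}},"fingers":{"type":"number"},"force":{"type":"number"}},"required":["targets"]}

```bash
mkdir -p pics
cat > h.py <<'E'
import numpy as np, cv2
from cell import manip
def world(p,s):
    T=np.linalg.inv(s["camera_from_world"]); return (T@np.r_[p,1])[:3]
def cloud(s):
    d=s["depth"];f=192/np.tan(np.radians(s["fovy"])/2)
    v,u=np.mgrid[:384,:512]
    P=np.stack([(u-s["cx"])*d/f,-(v-s["cy"])*d/f,-d,np.ones_like(d)],-1)
    return (P@np.linalg.inv(s["camera_from_world"]).T)[...,:3]
E
cat > look.py <<'E'
from h import *
np.set_printoptions(precision=3,suppress=True)
ims=[]
for n in ["top","side"]:
    s=manip.snapshot(n); ims.append(s["frame"]); W=cloud(s)
    print(n,s["fovy"],np.linalg.inv(s["camera_from_world"])[:3,3])
    for o in "blue_cell orange_cell measuring_mat parking_mat filter_case mug flask screwdriver mouse parts_box".split():
        for r in manip.landmark_of(o,s)[:3]: print(o,round(r["confidence"],2),world(r["location"],s))
        if n=="top" or "cell" in o:
          for c in manip.cut_out(o,s)[:3]:
            m=c["region"]&(s["depth"]>0); p=W[m]
            if len(p): v,u=np.nonzero(m); print("   cut",round(c["confidence"],2),len(p),"uv",u.mean().round(),v.mean().round(),"med",np.median(p,0),"lo",np.percentile(p,2,0),"hi",np.percentile(p,98,0))
    cv2.imwrite(f"pics/{n}0.png",s["frame"])
o=manip.get_obs();print(o["clock"],o["position"],o["ee_rot"],o["ft_force"])
E
python3 look.py
```

```text
top 45.822984381930425 [0.424 0.013 1.483]
blue_cell 0.96 [0.585 0.134 0.001]
blue_cell 0.68 [0.421 0.317 0.   ]
blue_cell 0.59 [ 0.619  0.323 -0.001]
   cut 0.85 912 uv 152.0 155.0 med [0.612 0.311 0.069] lo [0.568 0.269 0.006] hi [0.659 0.359 0.076]
   cut 0.84 816 uv 208.0 165.0 med [0.583 0.134 0.069] lo [0.539 0.088 0.028] hi [0.629 0.179 0.076]
   cut 0.63 891 uv 149.0 217.0 med [0.419 0.313 0.07 ] lo [0.378 0.269 0.008] hi [0.461 0.363 0.076]
orange_cell 0.69 [ 0.482 -0.468 -0.001]
orange_cell 0.65 [ 0.635 -0.475 -0.004]
orange_cell 0.64 [0.348 0.183 0.05 ]
   cut 0.97 676 uv 299.0 180.0 med [ 0.54  -0.148  0.09 ] lo [ 0.5   -0.199  0.055] hi [ 0.584 -0.103  0.1  ]
   cut 0.9 431 uv 329.0 245.0 med [ 0.34  -0.245  0.066] lo [ 0.305 -0.284  0.023] hi [ 0.374 -0.213  0.075]
   cut 0.87 756 uv 202.0 244.0 med [0.339 0.149 0.089] lo [0.288 0.11  0.035] hi [0.387 0.187 0.1  ]
measuring_mat 0.89 [ 0.58   0.134 -0.003]
   cut 0.71 2593 uv 211.0 169.0 med [ 0.57   0.126 -0.   ] lo [ 0.486  0.039 -0.007] hi [0.675 0.226 0.007]
parking_mat 0.7 [ 0.55  -0.176 -0.   ]
   cut 0.89 2488 uv 
[... 1754 characters left out ...]
 0.104 0.002] hi [0.383 0.19  0.098]
   cut 0.86 856 uv 222.0 269.0 med [ 0.335 -0.264  0.06 ] lo [ 0.301 -0.291  0.01 ] hi [ 0.371 -0.227  0.074]
   cut 0.83 1317 uv 286.0 220.0 med [ 0.531 -0.173  0.075] lo [ 0.491 -0.209  0.012] hi [ 0.586 -0.124  0.098]
measuring_mat 0.59 [0.582 0.132 0.001]
parking_mat 0.73 [ 0.547 -0.172 -0.003]
filter_case 0.81 [ 0.725  0.011 -0.003]
mug 0.56 [ 0.28  -0.398  0.001]
flask 0.69 [ 0.641  0.459 -0.001]
flask 0.32 [ 0.546 -0.174 -0.004]
screwdriver 0.68 [ 0.316  0.368 -0.001]
mouse 0.61 [ 0.476 -0.47  -0.001]
parts_box 0.63 [ 0.637 -0.475  0.   ]
parts_box 0.21 [ 0.513 -0.173  0.05 ]
1.7 [0.127 0.561 0.256] [-0.     0.111  0.994  0.   ] [0.492 0.145 0.619]
```

View pics/top0.png

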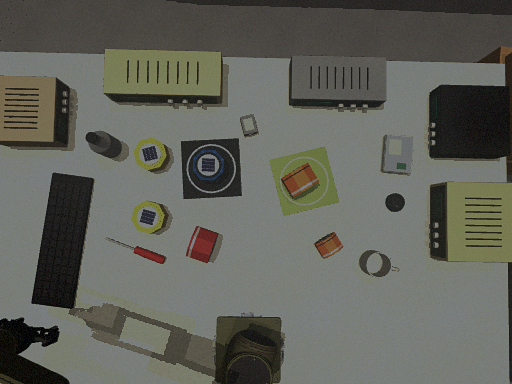

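View pics/side0.png

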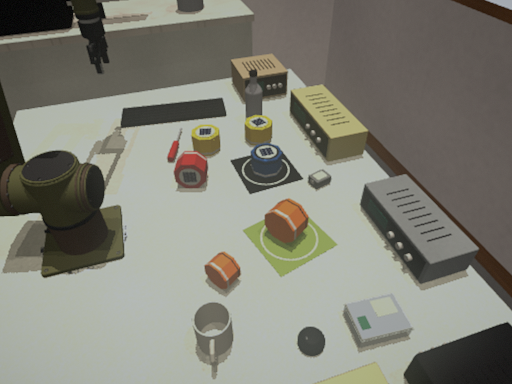

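The top picture shows the upright blue cell at about (208,165) on the black mat. The toppled orange cell is at about (299,180) on the green mat. The look-alikes are the yellow cells at (152,155) and (149,217), the red one at (202,244) and the small orange one at (329,245). The side view agrees. Next I'll fit the toppled cell's axis.

```bash
cat >> h.py <<'E'
from scipy.spatial.transform import Rotation as Ro
np.set_printoptions(precision=4,suppress=True)
def cur():
    o=manip.get_obs(); q=o["ee_rot"]; return np.array(o["position"]),Ro.from_quat([q[1],q[2],q[3],q[0]]),o
def down(yaw): # tool z down, tool y along yaw (deg)
    a=np.array([np.cos(np.radians(yaw)),np.sin(np.radians(yaw)),0]);z=np.array([0,0,-1.])
    return Ro.from_matrix(np.stack([np.cross(a,z),a,z],1))
def rel(p,R):
    P,Q,o=cur(); print("pos",P,"yaw y",np.degrees(np.arctan2(*Q.as_matrix()[[1,0],1])),"t",Q.inv().apply(np.array(p)-P),"r",(Q.inv()*R).as_rotvec()/(2*np.pi),"deg",np.degrees((Q.inv()*R).magnitude()))
def cells():
    s=manip.snapshot("top");W=cloud(s);out={}
    for o in("blue_cell","orange_cell"):
        for c in manip.cut_out(o,s)[:5]:
            m=c["region"]&(s["depth"]>0);p=W[m]
            if len(p)<200: continue
            top=p[p[:,2]>np.percentile(p[:,2],95)-.012]
            b=np.median(s["frame"][m],0)
            r=cv2.minAreaRect((top[:,:2]*1000).astype(np.float32))
            print(o,round(c["confidence"],2),len(p),"bgr",b,"ztop",np.percentile(p[:,2],95).round(3),"rect",np.round(r[0],1),np.round(r[1],1),round(r[2],1))
    return s
E
python3 - <<'E'
from h import *
s=cells()
for n in("side",):
    s=manip.snapshot(n);W=cloud(s)
    for c in manip.cut_out("orange_cell",s):
        m=c["region"]&(s["depth"]>0);p=W[m]
        if abs(np.median(p[:,1])+.16)<.05:
            t=p[p[:,2]>.088];print(cv2.minAreaRect((t[:,:2]*1000).astype(np.float32)))
a=np.radians(33);rel([.511+.035*np.cos(a),-.172+.035*np.sin(a),.2],down(33))
E
```

```text
blue_cell 0.88 965 bgr [ 54. 125. 121.] ztop 0.075 rect [418.7 318.4] [97.7 96.1] 75.3
blue_cell 0.85 881 bgr [ 54. 124. 120.] ztop 0.075 rect [615.3 316.7] [97.  93.5] 64.4
blue_cell 0.74 825 bgr [71. 52. 39.] ztop 0.075 rect [583.5 135.3] [94.6 94.4] 0.3
orange_cell 0.78 704 bgr [ 40.  66. 117.] ztop 0.098 rect [ 542.8 -152.7] [69.  64.9] 32.2
orange_cell 0.75 434 bgr [ 42.  65. 117.] ztop 0.075 rect [ 340.1 -248.6] [53.3 52.7] 30.5
orange_cell 0.57 721 bgr [ 38.  41. 102.] ztop 0.099 rect [336.7 150. ] [71.  64.1] 71.5
((541.4135131835938, -154.66519165039062), (72.12294006347656, 58.16524124145508), 31.309864044189453)
pos [0.1265 0.5609 0.2563] yaw y 77.29232952936542 t [-0.5607 -0.6053  0.0563] r [0.    0.    0.123] deg 44.29232956947251
```

move_arm:
  targets:
    - {"tx": -0.384, "ty": -0.232, "rz": 0.126}
    - {"tx": -0.384, "ty": -0.232, "rz": 0.126}
    - {"tx": -0.384, "ty": -0.232, "rz": 0.126}
    - {"tx": -0.384, "ty": -0.232, "rz": 0.126}
    - {"tx": -0.384, "ty": -0.232, "rz": 0.126}
    - {"tx": -0.384, "ty": -0.232, "rz": 0.126}
    - {"tx": -0.384, "ty": -0.232, "rz": 0.126}
    - {"tx": -0.384, "ty": -0.232, "rz": 0.126}
    - {"tx": -0.384, "ty": -0.232, "rz": 0.126}
    - {"tx": -0.384, "ty": -0.232, "rz": 0.126}
    - {"tx": -0.561, "ty": -0.606, "rz": 0.126}
    - {"tx": -0.561, "ty": -0.606, "rz": 0.126}
  fingers: 0
  force: 40

```text
schema error: expected keys tx, ty, tz, rx, ry, rz
```

```bash
python3 -c "
from h import *
rel([.541,-.154,.2],down(32));rel([.541,-.154,.075],down(32));print(cur()[2]['clock'],cur()[2]['joint_positions'])"
```

```text
pos [0.1265 0.5609 0.2563] yaw y 77.29232952936542 t [-0.5616 -0.6062  0.0563] r [0.     0.     0.1258] deg 45.29232956863279
pos [0.1265 0.5609 0.2563] yaw y 77.29232952936542 t [-0.5616 -0.6062  0.1813] r [0.     0.     0.1258] deg 45.29232956863279
1.95 [ 1.2755  0.3068  1.5064 -0.      1.3284 -0.0735]
```

All keys are required.

move_arm:
  targets:
    - {"tx": -0.384, "ty": -0.232, "tz": 0, "rx": 0, "ry": 0, "rz": 0.126}
    - {"tx": -0.384, "ty": -0.232, "tz": 0, "rx": 0, "ry": 0, "rz": 0.126}
    - {"tx": -0.384, "ty": -0.232, "tz": 0, "rx": 0, "ry": 0, "rz": 0.126}
    - {"tx": -0.384, "ty": -0.232, "tz": 0, "rx": 0, "ry": 0, "rz": 0.126}
    - {"tx": -0.384, "ty": -0.232, "tz": 0, "rx": 0, "ry": 0, "rz": 0.126}
    - {"tx": -0.384, "ty": -0.232, "tz": 0, "rx": 0, "ry": 0, "rz": 0.126}
    - {"tx": -0.384, "ty": -0.232, "tz": 0, "rx": 0, "ry": 0, "rz": 0.126}
    - {"tx": -0.384, "ty": -0.232, "tz": 0, "rx": 0, "ry": 0, "rz": 0.126}
    - {"tx": -0.384, "ty": -0.232, "tz": 0, "rx": 0, "ry": 0, "rz": 0.126}
    - {"tx": -0.384, "ty": -0.232, "tz": 0, "rx": 0, "ry": 0, "rz": 0.126}
    - {"tx": -0.561, "ty": -0.606, "tz": 0, "rx": 0, "ry": 0, "rz": 0.126}
    - {"tx": -0.561, "ty": -0.606, "tz": 0, "rx": 0, "ry": 0, "rz": 0.126}
  fingers: 0
  force: 40

```text
clock: 2.95
position: [0.4502, 0.1902, 0.2564]
ee_rot: [0.0, 0.485, 0.874, 0.0]
ft_force: [0.5, -0.6, -0.2]
grip_width: 0.999
grasp_force: 0.0
```

```bash
python3 -c "
from h import *
rel([.541,-.154,.2],down(32));print(cur()[2]['clock'],cur()[2]['joint_positions'])"
```

```text
pos [0.4502 0.1902 0.2564] yaw y 31.931022599443907 t [-0.3401 -0.1051  0.0564] r [ 0.0002  0.0001 -0.0002] deg 0.09363778955537189
2.95 [ 0.3133  0.1857  1.6785 -0.0001  1.2763 -0.244 ]
```

move_arm:
  targets:
    - {"tx": -0.34, "ty": -0.105, "tz": 0.04, "rx": 0, "ry": 0, "rz": 0}
    - {"tx": -0.34, "ty": -0.105, "tz": 0.04, "rx": 0, "ry": 0, "rz": 0}
    - {"tx": -0.34, "ty": -0.105, "tz": 0.04, "rx": 0, "ry": 0, "rz": 0}
    - {"tx": -0.34, "ty": -0.105, "tz": 0.04, "rx": 0, "ry": 0, "rz": 0}
    - {"tx": -0.34, "ty": -0.105, "tz": 0.04, "rx": 0, "ry": 0, "rz": 0}
    - {"tx": -0.34, "ty": -0.105, "tz": 0.04, "rx": 0, "ry": 0, "rz": 0}
    - {"tx": -0.34, "ty": -0.105, "tz": 0.04, "rx": 0, "ry": 0, "rz": 0}
    - {"tx": -0.34, "ty": -0.105, "tz": 0.04, "rx": 0, "ry": 0, "rz": 0}
    - {"tx": -0.34, "ty": -0.105, "tz": 0.04, "rx": 0, "ry": 0, "rz": 0}
    - {"tx": -0.34, "ty": -0.105, "tz": 0.04, "rx": 0, "ry": 0, "rz": 0}
    - {"tx": -0.34, "ty": -0.105, "tz": 0.04, "rx": 0, "ry": 0, "rz": 0}

```text
clock: 3.87
position: [0.5393, -0.1538, 0.2158]
ee_rot: [-0.0, 0.487, 0.874, 0.0]
ft_force: [0.4, 0.8, 1.0]
grip_width: 1.003
grasp_force: 0.0
```

```bash
python3 -c "
from h import *
rel([.541,-.154,.075],down(32));print(cur()[2]['clock'],cur()[2]['joint_positions'])"
```

```text
pos [ 0.5393 -0.1538  0.2158] yaw y 31.754161606902453 t [-0.0011  0.0014  0.1408] r [-0.     -0.0001 -0.0007] deg 0.24997126551883805
3.8667 [-0.3533  0.3215  1.594   0.0003  1.2268 -0.9077]
```

move_arm:
  targets:
    - {"tx": -0.001, "ty": 0.0015, "tz": 0.035, "rx": 0, "ry": 0, "rz": 0}
    - {"tx": -0.001, "ty": 0.0015, "tz": 0.07, "rx": 0, "ry": 0, "rz": 0}
    - {"tx": -0.001, "ty": 0.0015, "tz": 0.095, "rx": 0, "ry": 0, "rz": 0}
    - {"tx": -0.001, "ty": 0.0015, "tz": 0.11, "rx": 0, "ry": 0, "rz": 0}
    - {"tx": -0.001, "ty": 0.0015, "tz": 0.12, "rx": 0, "ry": 0, "rz": 0}
    - {"tx": -0.001, "ty": 0.0015, "tz": 0.13, "rx": 0, "ry": 0, "rz": 0}
    - {"tx": -0.001, "ty": 0.0015, "tz": 0.141, "rx": 0, "ry": 0, "rz": 0}
    - {"tx": -0.001, "ty": 0.0015, "tz": 0.141, "rx": 0, "ry": 0, "rz": 0}

```text
clock: 4.53
position: [0.5403, -0.1514, 0.0743]
ee_rot: [-0.001, 0.485, 0.875, -0.0]
ft_force: [0.1, 0.6, 0.1]
grip_width: 1.002
grasp_force: 0.0
```

move_arm:
  targets:
    - {"tx": 0, "ty": 0, "tz": 0, "rx": 0, "ry": 0, "rz": 0}
    - {"tx": 0, "ty": 0, "tz": 0, "rx": 0, "ry": 0, "rz": 0}
    - {"tx": 0, "ty": 0, "tz": 0, "rx": 0, "ry": 0, "rz": 0}
    - {"tx": 0, "ty": 0, "tz": 0, "rx": 0, "ry": 0, "rz": 0}
    - {"tx": 0, "ty": 0, "tz": 0, "rx": 0, "ry": 0, "rz": 0}
    - {"tx": 0, "ty": 0, "tz": 0, "rx": 0, "ry": 0, "rz": 0}
  fingers: 1
  force: 40

```text
clock: 5.03
position: [0.5415, -0.1524, 0.0762]
ee_rot: [0.001, 0.485, 0.874, 0.0]
ft_force: [-1.1, 0.9, 4.6]
grip_width: 0.815
grasp_force: 47.6
```

move_arm:
  targets:
    - {"tx": 0, "ty": 0, "tz": -0.004, "rx": 0, "ry": 0, "rz": 0}
    - {"tx": 0, "ty": -0.008, "tz": -0.007, "rx": -0.0167, "ry": 0, "rz": 0}
    - {"tx": 0, "ty": -0.0164, "tz": -0.01, "rx": -0.0333, "ry": 0, "rz": 0}
    - {"tx": 0, "ty": -0.0249, "tz": -0.011, "rx": -0.05, "ry": 0, "rz": 0}
    - {"tx": 0, "ty": -0.0335, "tz": -0.012, "rx": -0.0667, "ry": 0, "rz": 0}
    - {"tx": 0, "ty": -0.0422, "tz": -0.0115, "rx": -0.0833, "ry": 0, "rz": 0}
    - {"tx": 0, "ty": -0.0508, "tz": -0.0103, "rx": -0.1, "ry": 0, "rz": 0}
    - {"tx": 0, "ty": -0.0592, "tz": -0.008, "rx": -0.1167, "ry": 0, "rz": 0}
    - {"tx": 0, "ty": -0.0673, "tz": -0.005, "rx": -0.1333, "ry": 0, "rz": 0}
    - {"tx": 0, "ty": -0.0751, "tz": -0.001, "rx": -0.15, "ry": 0, "rz": 0}
    - {"tx": 0, "ty": -0.0825, "tz": 0.003, "rx": -0.1667, "ry": 0, "rz": 0}
    - {"tx": 0, "ty": -0.0825, "tz": 0.004, "rx": -0.1667, "ry": 0, "rz": 0}

```text
clock: 6.03
position: [0.4789, -0.2084, 0.0908]
ee_rot: [0.214, 0.434, 0.761, 0.431]
ft_force: [0.9, 1.4, -5.0]
grip_width: 0.814
grasp_force: 49.7
```

```bash
python3 -c "
from h import *
P,Q,o=cur();print(P,Q.as_matrix(),o['joint_positions'],o['ft_force'],o['grasp_force'])
s=manip.snapshot('side');cv2.imwrite('pics/tilt.png',cv2.resize(s['frame'][120:330,150:430],None,fx=2,fy=2))"
```

```text
[ 0.4789 -0.2084  0.0908] [[-0.5313  0.4765  0.7005]
 [ 0.8458  0.2512  0.4706]
 [ 0.0483  0.8425 -0.5365]] [-1.0999  0.6549  2.127   1.244   1.0855 -2.6783] [ 0.9357  1.4157 -4.992 ] 49.66074228286743
```

View pics/tilt.png

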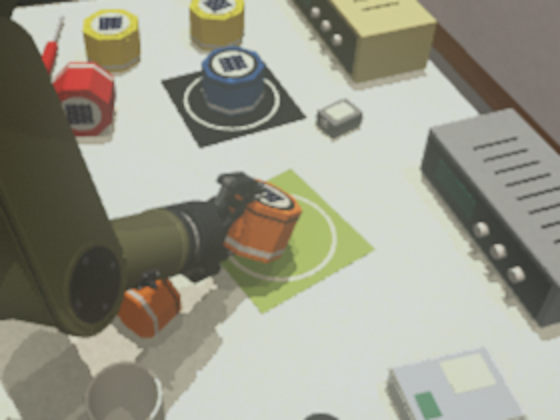

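The side view shows the gripper holding the orange cell tilted about 57° at (265,215), with blue untouched at (232,75). Joint 6 is at its limit and the lower edge is about 20 mm up. I'll ease the tilt slightly and lower the cell.

move_arm:
  targets:
    - {"tx": 0, "ty": -0.003, "tz": 0.002, "rx": 0.007, "ry": 0, "rz": 0}
    - {"tx": 0, "ty": -0.006, "tz": 0.004, "rx": 0.014, "ry": 0, "rz": 0}
    - {"tx": -0.001, "ty": -0.009, "tz": 0.006, "rx": 0.014, "ry": 0, "rz": 0}
    - {"tx": -0.001, "ty": -0.012, "tz": 0.008, "rx": 0.014, "ry": 0, "rz": 0}
    - {"tx": -0.001, "ty": -0.014, "tz": 0.009, "rx": 0.014, "ry": 0, "rz": 0}
    - {"tx": -0.001, "ty": -0.014, "tz": 0.009, "rx": 0.014, "ry": 0, "rz": 0}

```text
clock: 6.58
position: [0.4823, -0.2091, 0.0759]
ee_rot: [0.199, 0.437, 0.784, 0.394]
ft_force: [-0.9, -0.1, -4.2]
grip_width: 0.812
grasp_force: 49.9
```

```bash
python3 -c "
from h import *
P,Q,o=cur();M=Q.as_matrix();print(P,M,o['joint_positions'],o['ft_force'],o['grasp_force'],'pivot',P-.035*M[:,1]+.075*M[:,2],P-.035*M[:,1]-.021*M[:,2])"
```

```text
[ 0.4823 -0.2091  0.0759] [[-0.5393  0.5281  0.6559]
 [ 0.8415  0.307   0.4446]
 [ 0.0335  0.7917 -0.6099]] [-1.0532  0.6327  2.114   1.217   1.0013 -2.6265] [-0.8757 -0.131  -4.1721] 49.947413206100464 pivot [ 0.513  -0.1865  0.0024] [ 0.4501 -0.2292  0.061 ]
```

move_arm:
  targets:
    - {"tx": 0, "ty": 0, "tz": 0, "rx": 0, "ry": 0, "rz": 0}
    - {"tx": 0, "ty": 0, "tz": 0, "rx": 0, "ry": 0, "rz": 0}
    - {"tx": 0, "ty": 0, "tz": 0, "rx": 0, "ry": 0, "rz": 0}
    - {"tx": 0, "ty": -0.002, "tz": -0.006, "rx": 0, "ry": 0, "rz": 0}
    - {"tx": 0, "ty": -0.004, "tz": -0.012, "rx": 0, "ry": 0, "rz": 0}
    - {"tx": 0, "ty": -0.006, "tz": -0.018, "rx": 0, "ry": 0, "rz": 0}
    - {"tx": 0, "ty": -0.007, "tz": -0.024, "rx": 0, "ry": 0, "rz": 0}
    - {"tx": 0, "ty": -0.008, "tz": -0.03, "rx": 0, "ry": 0, "rz": 0}
    - {"tx": 0, "ty": -0.009, "tz": -0.036, "rx": 0, "ry": 0, "rz": 0}
    - {"tx": 0, "ty": -0.01, "tz": -0.042, "rx": 0, "ry": 0, "rz": 0}
    - {"tx": 0, "ty": -0.01, "tz": -0.048, "rx": 0, "ry": 0, "rz": 0}
    - {"tx": 0, "ty": -0.01, "tz": -0.054, "rx": 0, "ry": 0, "rz": 0}
  fingers: 0

```text
clock: 7.58
position: [0.4414, -0.2367, 0.1023]
ee_rot: [0.199, 0.437, 0.783, 0.395]
ft_force: [-0.4, -0.4, -0.2]
grip_width: 1.001
grasp_force: 0.0
```

```bash
python3 -c "
from h import *
P,Q,o=cur();M=Q.as_matrix();print(P,M[:,2],o['joint_positions'],o['ft_force'])
s=manip.snapshot('side');cv2.imwrite('pics/tilt2.png',cv2.resize(s['frame'][120:330,150:430],None,fx=2,fy=2))"
```

```text
[ 0.4414 -0.2367  0.1023] [ 0.6573  0.4443 -0.6087] [-1.1648  0.5769  2.0964  1.0892  1.0745 -2.5712] [-0.4262 -0.3531 -0.1666]
```

View pics/tilt2.png

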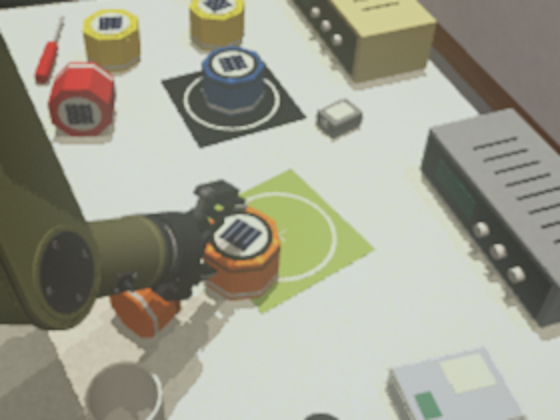

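The picture shows orange upright at about (240,250) in the crop, with the gripper clear. Now I'll rise and untilt.

move_arm:
  targets:
    - {"tx": 0.001, "ty": 0.03, "tz": -0.024, "rx": 0, "ry": 0, "rz": 0}
    - {"tx": 0.003, "ty": 0.06, "tz": -0.048, "rx": 0, "ry": 0, "rz": 0}
    - {"tx": 0.004, "ty": 0.095, "tz": -0.073, "rx": 0.02, "ry": 0, "rz": 0}
    - {"tx": 0.004, "ty": 0.095, "tz": -0.073, "rx": 0.1456, "ry": 0, "rz": 0}
    - {"tx": 0.004, "ty": 0.095, "tz": -0.073, "rx": 0.1456, "ry": 0, "rz": 0}
    - {"tx": 0.004, "ty": 0.095, "tz": -0.073, "rx": 0.1456, "ry": 0, "rz": 0}
    - {"tx": 0.004, "ty": 0.095, "tz": -0.073, "rx": 0.1456, "ry": 0, "rz": 0}
    - {"tx": 0.004, "ty": 0.095, "tz": -0.073, "rx": 0.1456, "ry": 0, "rz": 0}
    - {"tx": 0.004, "ty": 0.095, "tz": -0.073, "rx": 0.1456, "ry": 0, "rz": 0}
    - {"tx": 0.004, "ty": 0.095, "tz": -0.073, "rx": 0.1456, "ry": 0, "rz": 0}
    - {"tx": 0.004, "ty": 0.095, "tz": -0.073, "rx": 0.1456, "ry": 0, "rz": 0}

```text
clock: 8.55
position: [0.4439, -0.2346, 0.2221]
ee_rot: [-0.014, 0.478, 0.878, 0.007]
ft_force: [-0.4, 1.5, 0.2]
grip_width: 1.0
grasp_force: 0.0
```

```bash
cat >> h.py <<'E'
def path(C,off,z,ref=None):
    """rows (tool frame) from the present pose for tool poses (x,y of cell centre, heading deg), tool 'off' behind"""
    P,Q,o=cur()
    for x,y,h in C:
        a=np.radians(h);p=np.array([x-off*np.cos(a),y-off*np.sin(a),z])
        yaw=[h-90,h+90][YB]
        t=Q.inv().apply(p-P);r=(Q.inv()*down(yaw)).as_rotvec()/(2*np.pi)
        print(p,np.round(t,4),np.round(r,4))
YB=1
E
python3 -c "
from h import *
P,Q,o=cur();print(o['joint_positions'],Q.as_matrix()[:,2])
rel([.645,.182,.2],down(-51.5));cells()"
```

```text
[-0.5788  0.25    1.6852  0.013   1.2362 -1.1573] [-0.0182  0.0266 -0.9995]
pos [ 0.4439 -0.2346  0.2221] yaw y 32.890369737160285 t [0.2398 0.3951 0.0295] r [-0.0039 -0.0041  0.2344] deg 84.40597765589584
blue_cell 0.89 912 bgr [ 61. 141. 136.] ztop 0.075 rect [418.1 318. ] [94.5 97.5] 30.2
blue_cell 0.55 861 bgr [78. 59. 44.] ztop 0.075 rect [583.2 135.3] [94.6 94.2] 1.3
orange_cell 0.79 668 bgr [44. 71. 81.] ztop 0.075 rect [ 470. -202.] [99.  72.4] 23.0
orange_cell 0.43 652 bgr [48. 51. 51.] ztop 0.199 rect [641.  454.6] [27.9 27.2] 20.6
```

move_arm:
  targets:
    - {"tx": 0.24, "ty": 0.395, "tz": 0.0295, "rx": -0.004, "ry": -0.004, "rz": 0.2344}
    - {"tx": 0.24, "ty": 0.395, "tz": 0.0295, "rx": -0.004, "ry": -0.004, "rz": 0.2344}
    - {"tx": 0.24, "ty": 0.395, "tz": 0.0295, "rx": -0.004, "ry": -0.004, "rz": 0.2344}
    - {"tx": 0.24, "ty": 0.395, "tz": 0.0295, "rx": -0.004, "ry": -0.004, "rz": 0.2344}
    - {"tx": 0.24, "ty": 0.395, "tz": 0.0295, "rx": -0.004, "ry": -0.004, "rz": 0.2344}
    - {"tx": 0.24, "ty": 0.395, "tz": 0.0295, "rx": -0.004, "ry": -0.004, "rz": 0.2344}
    - {"tx": 0.24, "ty": 0.395, "tz": 0.0295, "rx": -0.004, "ry": -0.004, "rz": 0.2344}
    - {"tx": 0.24, "ty": 0.395, "tz": 0.0295, "rx": -0.004, "ry": -0.004, "rz": 0.2344}
    - {"tx": 0.24, "ty": 0.395, "tz": 0.0295, "rx": -0.004, "ry": -0.004, "rz": 0.2344}
    - {"tx": 0.24, "ty": 0.395, "tz": 0.0295, "rx": -0.004, "ry": -0.004, "rz": 0.2344}
    - {"tx": 0.24, "ty": 0.395, "tz": 0.0295, "rx": -0.004, "ry": -0.004, "rz": 0.2344}
    - {"tx": 0.24, "ty": 0.395, "tz": 0.0295, "rx": -0.004, "ry": -0.004, "rz": 0.2344}

```text
clock: 9.7
position: [0.6447, 0.1791, 0.1994]
ee_rot: [-0.002, 0.933, 0.359, 0.001]
ft_force: [1.2, -0.6, 0.5]
grip_width: 1.002
grasp_force: 0.0
```

move_arm:
  targets:
    - {"tx": 0, "ty": 0, "tz": 0, "rx": 0, "ry": 0, "rz": 0}
    - {"tx": 0, "ty": 0, "tz": 0, "rx": 0, "ry": 0, "rz": 0}

```text
clock: 9.87
position: [0.6446, 0.1795, 0.1988]
ee_rot: [-0.002, 0.931, 0.364, 0.0]
ft_force: [-1.2, -0.4, -0.5]
grip_width: 1.003
grasp_force: 0.0
```

```bash
python3 -c "
from h import *
rel([.645,.182,.04],down(-51.5));cells();print(cur()[2]['clock'])"
```

```text
pos [0.6446 0.1795 0.1988] yaw y -47.30755279216801 t [ 0.0016 -0.001   0.1588] r [-0.0006 -0.0004  0.0116] deg 4.199949774529391
blue_cell 0.92 492 bgr [ 63. 148. 143.] ztop 0.075 rect [412.2 282.1] [166.3  93.5] 78.9
blue_cell 0.87 452 bgr [49.  40.5 34. ] ztop 0.075 rect [580.5 131.2] [87.4 94.2] 39.5
blue_cell 0.83 442 bgr [ 60. 147. 142.] ztop 0.524 rect [546.2 208.1] [50.5 14.7] 7.8
blue_cell 0.66 1191 bgr [129. 128. 125.] ztop 0.044 rect [ 636.3 -474.5] [ 91.8 121.8] 85.1
orange_cell 0.88 476 bgr [ 52.  79. 139.] ztop 0.074 rect [ 338.5 -248.6] [53.2 56. ] 32.8
orange_cell 0.67 837 bgr [ 56.  96. 103.] ztop 0.075 rect [ 474.7 -214.5] [96.8 95.1] 36.4
10.0167
```

move_arm:
  targets:
    - {"tx": 0.001, "ty": 0, "tz": 0.04, "rx": 0, "ry": 0, "rz": 0.0116}
    - {"tx": 0.001, "ty": 0, "tz": 0.08, "rx": 0, "ry": 0, "rz": 0.0116}
    - {"tx": 0.001, "ty": 0, "tz": 0.115, "rx": 0, "ry": 0, "rz": 0.0116}
    - {"tx": 0.001, "ty": 0, "tz": 0.14, "rx": 0, "ry": 0, "rz": 0.0116}
    - {"tx": 0.001, "ty": 0, "tz": 0.155, "rx": 0, "ry": 0, "rz": 0.0116}
    - {"tx": 0.001, "ty": 0, "tz": 0.159, "rx": 0, "ry": 0, "rz": 0.0116}
    - {"tx": -0.015, "ty": 0, "tz": 0.159, "rx": 0, "ry": 0, "rz": 0.0116}
    - {"tx": -0.028, "ty": 0, "tz": 0.159, "rx": 0, "ry": 0, "rz": 0.0116}
    - {"tx": -0.036, "ty": 0, "tz": 0.159, "rx": 0, "ry": 0, "rz": 0.0116}
    - {"tx": -0.042, "ty": 0, "tz": 0.159, "rx": 0, "ry": 0, "rz": 0.0116}
    - {"tx": -0.048, "ty": 0, "tz": 0.159, "rx": 0, "ry": 0, "rz": 0.0116}
    - {"tx": -0.054, "ty": 0, "tz": 0.159, "rx": 0, "ry": 0, "rz": 0.0116}

```text
clock: 11.02
position: [0.6055, 0.1433, 0.0418]
ee_rot: [-0.002, 0.944, 0.329, 0.002]
ft_force: [0.1, 3.4, -0.6]
grip_width: 1.0
grasp_force: 1.6
```

```bash
python3 -c "
from h import *
P,Q,o=cur();print(o['ft_force'],o['clock']);rel([.468,.042,.04],down(-51.5));s=manip.snapshot('side')
print([(r['confidence'],world(r['location'],s)) for r in manip.landmark_of('blue_cell',s)])"
```

```text
[ 0.0578  3.3609 -0.5635] 11.0167
pos [0.6055 0.1433 0.0418] yaw y -51.61448200414706 t [-0.1707 -0.006   0.0009] r [-0.0003 -0.0008 -0.0003] deg 0.3319236693134399
[(0.72, array([ 0.6155,  0.317 , -0.0009])), (0.65, array([0.574 , 0.1216, 0.0006])), (0.6, array([0.4163, 0.3209, 0.0007]))]
```

move_arm:
  targets:
    - {"tx": -0.008, "ty": 0, "tz": 0, "rx": 0, "ry": 0, "rz": 0}
    - {"tx": -0.018, "ty": -0.001, "tz": 0, "rx": 0, "ry": 0, "rz": 0}
    - {"tx": -0.028, "ty": -0.001, "tz": 0, "rx": 0, "ry": 0, "rz": 0}
    - {"tx": -0.038, "ty": -0.002, "tz": 0, "rx": 0, "ry": 0, "rz": 0}
    - {"tx": -0.048, "ty": -0.002, "tz": 0, "rx": 0, "ry": 0, "rz": 0}
    - {"tx": -0.058, "ty": -0.003, "tz": 0, "rx": 0, "ry": 0, "rz": 0}
    - {"tx": -0.068, "ty": -0.003, "tz": 0, "rx": 0, "ry": 0, "rz": 0}
    - {"tx": -0.078, "ty": -0.003, "tz": 0, "rx": 0, "ry": 0, "rz": 0}
    - {"tx": -0.088, "ty": -0.004, "tz": 0, "rx": 0, "ry": 0, "rz": 0}
    - {"tx": -0.098, "ty": -0.004, "tz": 0, "rx": 0, "ry": 0, "rz": 0}
    - {"tx": -0.108, "ty": -0.005, "tz": 0, "rx": 0, "ry": 0, "rz": 0}
    - {"tx": -0.118, "ty": -0.005, "tz": 0, "rx": 0, "ry": 0, "rz": 0}

```text
clock: 12.12
position: [0.5103, 0.0736, 0.0413]
ee_rot: [-0.001, 0.944, 0.329, 0.003]
ft_force: [4.3, 3.6, 2.7]
grip_width: 0.993
grasp_force: 3.6
```

move_arm:
  targets:
    - {"tx": -0.01, "ty": 0, "tz": 0, "rx": 0, "ry": 0, "rz": 0}
    - {"tx": -0.02, "ty": 0, "tz": 0, "rx": 0, "ry": 0, "rz": 0}
    - {"tx": -0.03, "ty": 0, "tz": 0, "rx": 0, "ry": 0, "rz": 0}
    - {"tx": -0.038, "ty": 0, "tz": 0, "rx": 0, "ry": 0, "rz": 0}
    - {"tx": -0.044, "ty": 0, "tz": 0, "rx": 0, "ry": 0, "rz": 0}
    - {"tx": -0.048, "ty": 0, "tz": 0, "rx": 0, "ry": 0, "rz": 0}
    - {"tx": -0.051, "ty": 0, "tz": 0, "rx": 0, "ry": 0, "rz": 0}
    - {"tx": -0.052, "ty": 0, "tz": 0, "rx": 0, "ry": 0, "rz": 0}
    - {"tx": -0.04, "ty": 0, "tz": 0, "rx": 0, "ry": 0, "rz": 0}
    - {"tx": -0.02, "ty": 0, "tz": 0, "rx": 0, "ry": 0, "rz": 0}
    - {"tx": 0, "ty": 0, "tz": -0.02, "rx": 0, "ry": 0, "rz": 0}
    - {"tx": 0, "ty": 0, "tz": -0.06, "rx": 0, "ry": 0, "rz": 0}

```text
clock: 13.12
position: [0.5084, 0.0747, 0.0974]
ee_rot: [-0.003, 0.944, 0.329, -0.003]
ft_force: [1.0, 0.5, -0.1]
grip_width: 1.0
grasp_force: 0.0
```

```bash
python3 -c "
from h import *
P,Q,o=cur();print(o['ft_force'],o['clock']);s=manip.snapshot('side')
print([(r['confidence'],world(r['location'],s)) for r in manip.landmark_of('blue_cell',s)])
print([(r['confidence'],world(r['location'],s)) for r in manip.landmark_of('orange_cell',s)])
a=np.radians(50);rel([.4747-.085*np.cos(a),-.2145-.085*np.sin(a),.2],down(-40))
rel([.4747-.085*np.cos(a),-.2145-.085*np.sin(a),.2],down(140))"
```

```text
[ 1.0283  0.5367 -0.1348] 13.1167
[(0.86, array([0.4221, 0.3164, 0.0001])), (0.76, array([0.441 , 0.0231, 0.0002])), (0.74, array([ 0.281 , -0.3989, -0.0024])), (0.7, array([ 0.6169,  0.3171, -0.0035])), (0.22, array([ 0.4783, -0.4716, -0.0011]))]
[(0.74, array([ 0.4727, -0.2156,  0.0034])), (0.67, array([0.3469, 0.1844, 0.0488])), (0.66, array([ 0.3145, -0.2646,  0.0374]))]
pos [0.5105 0.0738 0.1025] yaw y -51.51757355649147 t [-0.2902  0.2205 -0.099 ] r [ 0.0001 -0.0008 -0.032 ] deg 11.521290445824365
pos [0.5105 0.0738 0.1025] yaw y -51.51757355649147 t [-0.2902  0.2205 -0.099 ] r [-0.0012 -0.0002  0.468 ] deg 168.48252028396
```

```bash
python3 -c "
from h import *
rel([.456,-.293,.2],down(-12))"
```

```text
pos [0.5105 0.0738 0.1025] yaw y -51.51757355649147 t [-0.2704  0.2533 -0.0988] r [ 0.0003 -0.0008 -0.1098] deg 39.51857734941561
```

move_arm:
  targets:
    - {"tx": 0, "ty": 0, "tz": -0.04, "rx": 0, "ry": 0, "rz": 0}
    - {"tx": 0, "ty": 0, "tz": -0.08, "rx": 0, "ry": 0, "rz": 0}
    - {"tx": -0.27, "ty": 0.253, "tz": -0.099, "rx": 0, "ry": 0, "rz": -0.11}
    - {"tx": -0.27, "ty": 0.253, "tz": -0.099, "rx": 0, "ry": 0, "rz": -0.11}
    - {"tx": -0.27, "ty": 0.253, "tz": -0.099, "rx": 0, "ry": 0, "rz": -0.11}
    - {"tx": -0.27, "ty": 0.253, "tz": -0.099, "rx": 0, "ry": 0, "rz": -0.11}
    - {"tx": -0.27, "ty": 0.253, "tz": -0.099, "rx": 0, "ry": 0, "rz": -0.11}
    - {"tx": -0.27, "ty": 0.253, "tz": -0.099, "rx": 0, "ry": 0, "rz": -0.11}
    - {"tx": -0.27, "ty": 0.253, "tz": -0.099, "rx": 0, "ry": 0, "rz": -0.11}
    - {"tx": -0.27, "ty": 0.253, "tz": -0.099, "rx": 0, "ry": 0, "rz": -0.11}
    - {"tx": -0.27, "ty": 0.253, "tz": -0.099, "rx": 0, "ry": 0, "rz": -0.11}
    - {"tx": -0.27, "ty": 0.253, "tz": -0.099, "rx": 0, "ry": 0, "rz": -0.11}

```text
clock: 14.27
position: [0.4525, -0.2957, 0.1967]
ee_rot: [-0.002, 0.778, 0.629, 0.0]
ft_force: [-1.1, 0.0, 0.5]
grip_width: 1.001
grasp_force: 0.0
```

move_arm:
  targets:
    - {"tx": 0, "ty": 0, "tz": 0, "rx": 0, "ry": 0, "rz": 0}
    - {"tx": 0, "ty": 0, "tz": 0, "rx": 0, "ry": 0, "rz": 0}

```text
clock: 14.43
position: [0.453, -0.2932, 0.1964]
ee_rot: [-0.003, 0.778, 0.628, 0.001]
ft_force: [-0.0, 0.3, -0.3]
grip_width: 0.999
grasp_force: 0.0
```

```bash
python3 -c "
from h import *
rel([.456,-.293,.04],down(-12))"
```

```text
pos [ 0.453  -0.2932  0.1964] yaw y -12.174755004066528 t [-0.      0.0035  0.1564] r [-0.0006 -0.0009 -0.0005] deg 0.4162903135819995
```

move_arm:
  targets:
    - {"tx": 0, "ty": 0.003, "tz": 0.04, "rx": 0, "ry": 0, "rz": 0}
    - {"tx": 0, "ty": 0.003, "tz": 0.08, "rx": 0, "ry": 0, "rz": 0}
    - {"tx": 0, "ty": 0.003, "tz": 0.115, "rx": 0, "ry": 0, "rz": 0}
    - {"tx": 0, "ty": 0.003, "tz": 0.14, "rx": 0, "ry": 0, "rz": 0}
    - {"tx": 0, "ty": 0.003, "tz": 0.152, "rx": 0, "ry": 0, "rz": 0}
    - {"tx": 0, "ty": 0.003, "tz": 0.156, "rx": 0, "ry": 0, "rz": 0}
    - {"tx": 0.015, "ty": 0.003, "tz": 0.156, "rx": 0, "ry": 0, "rz": 0}
    - {"tx": 0.028, "ty": 0.003, "tz": 0.156, "rx": 0, "ry": 0, "rz": 0}
    - {"tx": 0.035, "ty": 0.003, "tz": 0.156, "rx": 0, "ry": 0, "rz": 0}
    - {"tx": 0.041, "ty": 0.003, "tz": 0.156, "rx": 0, "ry": 0, "rz": 0}
    - {"tx": 0.047, "ty": 0.003, "tz": 0.156, "rx": 0, "ry": 0, "rz": 0}
    - {"tx": 0.05, "ty": 0.003, "tz": 0.156, "rx": 0, "ry": 0, "rz": 0}

```text
clock: 15.43
position: [0.4691, -0.2435, 0.043]
ee_rot: [-0.0, 0.777, 0.63, 0.001]
ft_force: [-0.5, -2.5, -0.2]
grip_width: 0.999
grasp_force: 1.5
```

```bash
python3 -c "
from h import *
P,Q,o=cur();print(o['ft_force'],o['clock']);s=manip.snapshot('side')
print([(r['confidence'],world(r['location'],s)) for r in manip.landmark_of('orange_cell',s)])
for c in [(.56,-.06),(.581,.03),(.581,.133)]: rel([c[0]-.037*.208,c[1]-.037*.978,.041],down(-12))"
```

```text
[-0.4618 -2.5139 -0.2499] 15.4333
[(0.79, array([ 0.4765, -0.2109,  0.0001])), (0.73, array([ 0.3133, -0.2624,  0.0387])), (0.62, array([0.3469, 0.1837, 0.0483]))]
pos [ 0.469  -0.2435  0.0429] yaw y -11.941558241515214 t [0.1613 0.051  0.0025] r [ 0.0002 -0.0005  0.0002] deg 0.2207700970902338
pos [ 0.469  -0.2435  0.0429] yaw y -11.941558241515214 t [0.2537 0.0529 0.0028] r [ 0.0002 -0.0005  0.0002] deg 0.2207700970902338
pos [ 0.469  -0.2435  0.0429] yaw y -11.941558241515214 t [0.3545 0.0316 0.0031] r [ 0.0002 -0.0005  0.0002] deg 0.2207700970902338
```

move_arm:
  targets:
    - {"tx": 0.008, "ty": 0.001, "tz": 0.001, "rx": 0, "ry": 0, "rz": 0}
    - {"tx": 0.018, "ty": 0.003, "tz": 0.001, "rx": 0, "ry": 0, "rz": 0}
    - {"tx": 0.029, "ty": 0.006, "tz": 0.001, "rx": 0, "ry": 0, "rz": 0}
    - {"tx": 0.04, "ty": 0.01, "tz": 0.001, "rx": 0, "ry": 0, "rz": 0}
    - {"tx": 0.051, "ty": 0.014, "tz": 0.001, "rx": 0, "ry": 0, "rz": 0}
    - {"tx": 0.062, "ty": 0.018, "tz": 0.001, "rx": 0, "ry": 0, "rz": 0}
    - {"tx": 0.073, "ty": 0.022, "tz": 0.001, "rx": 0, "ry": 0, "rz": 0}
    - {"tx": 0.084, "ty": 0.026, "tz": 0.001, "rx": 0, "ry": 0, "rz": 0}
    - {"tx": 0.095, "ty": 0.03, "tz": 0.001, "rx": 0, "ry": 0, "rz": 0}
    - {"tx": 0.106, "ty": 0.034, "tz": 0.001, "rx": 0, "ry": 0, "rz": 0}
    - {"tx": 0.117, "ty": 0.038, "tz": 0.001, "rx": 0, "ry": 0, "rz": 0}
    - {"tx": 0.127, "ty": 0.042, "tz": 0.001, "rx": 0, "ry": 0, "rz": 0}

```text
clock: 16.53
position: [0.5359, -0.129, 0.0424]
ee_rot: [-0.0, 0.777, 0.629, 0.001]
ft_force: [-3.4, -4.6, 4.0]
grip_width: 1.0
grasp_force: 4.8
```

```bash
python3 -c "
from h import *
P,Q,o=cur();print(o['ft_force'],o['clock']);s=manip.snapshot('side')
print([(r['confidence'],world(r['location'],s)) for r in manip.landmark_of('orange_cell',s)])
for c in [(.56,-.06),(.581,.03),(.581,.133)]: rel([c[0]-.037*.208,c[1]-.037*.978,.041],down(-12))"
```

```text
[-3.3888 -4.6243  4.0354] 16.5333
[(0.58, array([ 0.5433, -0.0949,  0.0017])), (0.55, array([ 0.3175, -0.2594,  0.0376])), (0.31, array([ 0.4408,  0.02  , -0.0018]))]
pos [ 0.537  -0.1277  0.0422] yaw y -11.944926568675962 t [0.034  0.0085 0.0013] r [ 0.0003 -0.0006  0.0002] deg 0.24976022580681367
pos [ 0.537  -0.1277  0.0422] yaw y -11.944926568675962 t [0.1264 0.0104 0.0017] r [ 0.0003 -0.0006  0.0002] deg 0.24976022580681367
pos [ 0.537  -0.1277  0.0422] yaw y -11.944926568675962 t [ 0.2272 -0.0109  0.002 ] r [ 0.0003 -0.0006  0.0002] deg 0.24976022580681367
```

move_arm:
  targets:
    - {"tx": 0.009, "ty": 0.002, "tz": 0.001, "rx": 0, "ry": 0, "rz": 0}
    - {"tx": 0.019, "ty": 0.005, "tz": 0.001, "rx": 0, "ry": 0, "rz": 0}
    - {"tx": 0.03, "ty": 0.0075, "tz": 0.001, "rx": 0, "ry": 0, "rz": 0}
    - {"tx": 0.041, "ty": 0.009, "tz": 0.001, "rx": 0, "ry": 0, "rz": 0}
    - {"tx": 0.052, "ty": 0.01, "tz": 0.001, "rx": 0, "ry": 0, "rz": 0}
    - {"tx": 0.063, "ty": 0.0105, "tz": 0.001, "rx": 0, "ry": 0, "rz": 0}
    - {"tx": 0.074, "ty": 0.011, "tz": 0.001, "rx": 0, "ry": 0, "rz": 0}
    - {"tx": 0.085, "ty": 0.011, "tz": 0.001, "rx": 0, "ry": 0, "rz": 0}
    - {"tx": 0.096, "ty": 0.0105, "tz": 0.001, "rx": 0, "ry": 0, "rz": 0}
    - {"tx": 0.107, "ty": 0.01, "tz": 0.001, "rx": 0, "ry": 0, "rz": 0}
    - {"tx": 0.118, "ty": 0.009, "tz": 0.001, "rx": 0, "ry": 0, "rz": 0}
    - {"tx": 0.129, "ty": 0.0075, "tz": 0.001, "rx": 0, "ry": 0, "rz": 0}

```text
clock: 17.63
position: [0.5705, -0.0038, 0.0415]
ee_rot: [-0.0, 0.777, 0.629, 0.002]
ft_force: [0.1, -5.4, 2.2]
grip_width: 1.001
grasp_force: 4.9
```

```bash
python3 -c "
from h import *
P,Q,o=cur();print(o['ft_force'],o['clock']);s=manip.snapshot('side')
print([(r['confidence'],world(r['location'],s)) for r in manip.landmark_of('orange_cell',s)])
for c in [(.581,.133)]: rel([c[0]-.037*.208,c[1]-.037*.978,.041],down(-12))"
```

```text
[ 0.139  -5.3739  2.1734] 17.6333
[(0.88, array([0.5786, 0.0315, 0.0039])), (0.87, array([ 0.3197, -0.262 ,  0.0364])), (0.78, array([0.3467, 0.1823, 0.0494]))]
pos [ 0.5703 -0.0019  0.0412] yaw y -11.943021056911217 t [ 0.0972 -0.0174  0.0007] r [ 0.0001 -0.0008  0.0002] deg 0.2888064006431566
```

move_arm:
  targets:
    - {"tx": 0.009, "ty": -0.001, "tz": 0, "rx": 0, "ry": 0, "rz": 0}
    - {"tx": 0.019, "ty": -0.003, "tz": 0, "rx": 0, "ry": 0, "rz": 0}
    - {"tx": 0.03, "ty": -0.005, "tz": 0, "rx": 0, "ry": 0, "rz": 0}
    - {"tx": 0.041, "ty": -0.007, "tz": 0, "rx": 0, "ry": 0, "rz": 0}
    - {"tx": 0.052, "ty": -0.009, "tz": 0, "rx": 0, "ry": 0, "rz": 0}
    - {"tx": 0.063, "ty": -0.011, "tz": 0, "rx": 0, "ry": 0, "rz": 0}
    - {"tx": 0.073, "ty": -0.013, "tz": 0, "rx": 0, "ry": 0, "rz": 0}
    - {"tx": 0.081, "ty": -0.015, "tz": 0, "rx": 0, "ry": 0, "rz": 0}
    - {"tx": 0.087, "ty": -0.016, "tz": 0, "rx": 0, "ry": 0, "rz": 0}
    - {"tx": 0.091, "ty": -0.017, "tz": 0, "rx": 0, "ry": 0, "rz": 0}
    - {"tx": 0.094, "ty": -0.017, "tz": 0, "rx": 0, "ry": 0, "rz": 0}
    - {"tx": 0.094, "ty": -0.017, "tz": 0, "rx": 0, "ry": 0, "rz": 0}

```text
clock: 18.73
position: [0.5729, 0.0926, 0.0416]
ee_rot: [-0.001, 0.777, 0.63, 0.002]
ft_force: [-1.2, -0.3, 0.1]
grip_width: 1.001
grasp_force: 0.1
```

```bash
python3 -c "
from h import *
P,Q,o=cur();print(P,o['ft_force'],o['clock']);s=manip.snapshot('side')
print([(r['confidence'],world(r['location'],s)) for r in manip.landmark_of('orange_cell',s)])
print([(r['confidence'],world(r['location'],s)) for r in manip.landmark_of('measuring_mat',s)])
"
```

```text
[0.5729 0.0926 0.0416] [-1.2105 -0.2928  0.0803] 18.7333
[(0.95, array([0.3451, 0.1832, 0.0476])), (0.91, array([0.5797, 0.126 , 0.0026])), (0.87, array([ 0.3141, -0.2616,  0.0374]))]
[(0.97, array([0.5806, 0.1283, 0.0004]))]
```

move_arm:
  targets:
    - {"tx": -0.015, "ty": 0, "tz": 0, "rx": 0, "ry": 0, "rz": 0}
    - {"tx": -0.035, "ty": 0, "tz": 0, "rx": 0, "ry": 0, "rz": 0}
    - {"tx": -0.04, "ty": 0, "tz": -0.04, "rx": 0, "ry": 0, "rz": 0}
    - {"tx": -0.04, "ty": 0, "tz": -0.08, "rx": 0, "ry": 0, "rz": 0}
    - {"tx": -0.04, "ty": 0, "tz": -0.12, "rx": 0, "ry": 0, "rz": 0}
    - {"tx": -0.04, "ty": 0, "tz": -0.14, "rx": 0, "ry": 0, "rz": 0}

```text
clock: 19.38
position: [0.5671, 0.0517, 0.1865]
ee_rot: [0.001, 0.777, 0.629, 0.005]
ft_force: [0.8, 0.2, -0.4]
grip_width: 1.0
grasp_force: 0.0
```

```bash
python3 -c "
from h import *
s=manip.snapshot('side')
for n in ('blue_cell','parking_mat'): print([(r['confidence'],world(r['location'],s)) for r in manip.landmark_of(n,s)])
rel([.417,.089,.18],down(20))"
```

```text
[(0.66, array([ 0.4411,  0.0203, -0.002 ])), (0.59, array([ 0.6184,  0.3172, -0.0003])), (0.56, array([ 0.419 ,  0.3187, -0.001 ]))]
[(0.76, array([ 0.546 , -0.1741, -0.004 ]))]
pos [0.5664 0.0519 0.1842] yaw y -12.02241928686585 t [ 0.0051 -0.1539  0.0032] r [ 0.0013 -0.0005 -0.0889] deg 32.0250143817137
```

move_arm:
  targets:
    - {"tx": 0.005, "ty": -0.154, "tz": 0.003, "rx": 0.001, "ry": 0, "rz": -0.089}
    - {"tx": 0.005, "ty": -0.154, "tz": 0.003, "rx": 0.001, "ry": 0, "rz": -0.089}
    - {"tx": 0.005, "ty": -0.154, "tz": 0.003, "rx": 0.001, "ry": 0, "rz": -0.089}
    - {"tx": 0.005, "ty": -0.154, "tz": 0.003, "rx": 0.001, "ry": 0, "rz": -0.089}
    - {"tx": 0.005, "ty": -0.154, "tz": 0.003, "rx": 0.001, "ry": 0, "rz": -0.089}
    - {"tx": 0.005, "ty": -0.154, "tz": 0.003, "rx": 0.001, "ry": 0, "rz": -0.089}
    - {"tx": 0.005, "ty": -0.154, "tz": 0.003, "rx": 0.001, "ry": 0, "rz": -0.089}
    - {"tx": 0.005, "ty": -0.154, "tz": 0.003, "rx": 0.001, "ry": 0, "rz": -0.089}

```text
clock: 20.2
position: [0.416, 0.089, 0.1781]
ee_rot: [-0.003, 0.574, 0.819, -0.0]
ft_force: [-0.0, -0.3, 0.4]
grip_width: 1.0
grasp_force: 0.0
```

```bash
python3 -c "
from h import *
rel([.417,.089,.041],down(20));print(cur()[2]['joint_positions'])"
```

```text
pos [0.416  0.089  0.1781] yaw y 19.947172962977383 t [-0.0009  0.0014  0.1371] r [-0.0005 -0.0007 -0.0001] deg 0.32044330564697165
[ 0.1085  0.1851  1.911   0.0041  1.0498 -0.2417]
```

move_arm:
  targets:
    - {"tx": 0, "ty": 0.001, "tz": 0.04, "rx": 0, "ry": 0, "rz": 0}
    - {"tx": 0, "ty": 0.001, "tz": 0.075, "rx": 0, "ry": 0, "rz": 0}
    - {"tx": 0, "ty": 0.001, "tz": 0.105, "rx": 0, "ry": 0, "rz": 0}
    - {"tx": 0, "ty": 0.001, "tz": 0.125, "rx": 0, "ry": 0, "rz": 0}
    - {"tx": 0, "ty": 0.001, "tz": 0.135, "rx": 0, "ry": 0, "rz": 0}
    - {"tx": 0, "ty": 0.001, "tz": 0.137, "rx": 0, "ry": 0, "rz": 0}
    - {"tx": -0.01, "ty": 0.001, "tz": 0.137, "rx": 0, "ry": 0, "rz": 0}
    - {"tx": -0.02, "ty": 0.001, "tz": 0.137, "rx": 0, "ry": 0, "rz": 0}
    - {"tx": -0.027, "ty": 0.001, "tz": 0.137, "rx": 0, "ry": 0, "rz": 0}
    - {"tx": -0.033, "ty": 0.001, "tz": 0.137, "rx": 0, "ry": 0, "rz": 0}
    - {"tx": -0.039, "ty": 0.001, "tz": 0.137, "rx": 0, "ry": 0, "rz": 0}
    - {"tx": -0.044, "ty": 0.001, "tz": 0.137, "rx": 0, "ry": 0, "rz": 0}

```text
clock: 21.2
position: [0.4306, 0.0484, 0.042]
ee_rot: [-0.003, 0.574, 0.819, 0.001]
ft_force: [-2.6, 7.6, 6.0]
grip_width: 1.002
grasp_force: 3.9
```

```bash
python3 -c "
from h import *
P,Q,o=cur();print(P,o['ft_force'],o['clock']);s=manip.snapshot('side')
for n in ('blue_cell',): print([(r['confidence'],world(r['location'],s)) for r in manip.landmark_of(n,s)])
rel([.547-.037*.342,-.174+.037*.94,.041],down(20))"
```

```text
[0.4306 0.0484 0.042 ] [-2.6064  7.6249  5.9506] 21.2
[(0.92, array([ 0.4195,  0.3205, -0.0006])), (0.57, array([ 0.6174,  0.3182, -0.0017])), (0.56, array([ 0.4437,  0.0155, -0.0018])), (0.43, array([0.5768, 0.1273, 0.0047]))]
pos [0.4308 0.0479 0.0419] yaw y 19.98460404461347 t [-0.2112  0.0334 -0.0001] r [-0.0004 -0.0007 -0.    ] deg 0.281290146842148
```

move_arm:
  targets:
    - {"tx": -0.008, "ty": 0.001, "tz": 0, "rx": 0, "ry": 0, "rz": 0}
    - {"tx": -0.018, "ty": 0.002, "tz": 0, "rx": 0, "ry": 0, "rz": 0}
    - {"tx": -0.028, "ty": 0.004, "tz": 0, "rx": 0, "ry": 0, "rz": 0}
    - {"tx": -0.038, "ty": 0.006, "tz": 0, "rx": 0, "ry": 0, "rz": 0}
    - {"tx": -0.048, "ty": 0.0075, "tz": 0, "rx": 0, "ry": 0, "rz": 0}
    - {"tx": -0.058, "ty": 0.009, "tz": 0, "rx": 0, "ry": 0, "rz": 0}
    - {"tx": -0.068, "ty": 0.0105, "tz": 0, "rx": 0, "ry": 0, "rz": 0}
    - {"tx": -0.078, "ty": 0.012, "tz": 0, "rx": 0, "ry": 0, "rz": 0}
    - {"tx": -0.088, "ty": 0.0135, "tz": 0, "rx": 0, "ry": 0, "rz": 0}
    - {"tx": -0.098, "ty": 0.015, "tz": 0, "rx": 0, "ry": 0, "rz": 0}
    - {"tx": -0.108, "ty": 0.017, "tz": 0, "rx": 0, "ry": 0, "rz": 0}
    - {"tx": -0.118, "ty": 0.019, "tz": 0, "rx": 0, "ry": 0, "rz": 0}

```text
clock: 22.3
position: [0.4843, -0.0532, 0.0413]
ee_rot: [-0.007, 0.574, 0.819, -0.0]
ft_force: [-7.8, 14.3, 18.2]
grip_width: 1.001
grasp_force: 11.0
```

```bash
python3 -c "
from h import *
P,Q,o=cur();print(P,o['ft_force'],o['clock']);s=manip.snapshot('side')
for n in ('blue_cell','parking_mat'): print([(r['confidence'],world(r['location'],s)) for r in manip.landmark_of(n,s)])
rel([.547-.037*.342,-.174+.037*.94,.041],down(20))"
```

```text
[ 0.4843 -0.0532  0.0413] [-7.821  14.2951 18.1924] 22.3
[(0.88, array([ 0.4165,  0.3173, -0.002 ])), (0.65, array([ 0.4952, -0.0848, -0.0028])), (0.55, array([0.6177, 0.3177, 0.0002]))]
[(0.78, array([ 0.5465, -0.1725, -0.0015])), (0.21, array([0.5777, 0.1277, 0.003 ]))]
pos [ 0.4869 -0.0555  0.041 ] yaw y 20.024634313576207 t [-0.0949  0.0159 -0.0007] r [-0.001  -0.001   0.0001] deg 0.5033684147179561
```

Upward force on the tool has climbed to 18 N, which looks like wedging. I'll back off, raise slightly and look.

move_arm:
  targets:
    - {"tx": 0.005, "ty": 0, "tz": 0, "rx": 0, "ry": 0, "rz": 0}
    - {"tx": 0.012, "ty": 0, "tz": 0, "rx": 0, "ry": 0, "rz": 0}
    - {"tx": 0.016, "ty": 0, "tz": -0.006, "rx": 0, "ry": 0, "rz": 0}
    - {"tx": 0.016, "ty": 0, "tz": -0.012, "rx": 0, "ry": 0, "rz": 0}
    - {"tx": 0.016, "ty": 0, "tz": -0.012, "rx": 0, "ry": 0, "rz": 0}

```text
clock: 22.87
position: [0.4841, -0.0406, 0.0539]
ee_rot: [-0.002, 0.573, 0.82, 0.0]
ft_force: [0.5, -0.4, 0.4]
grip_width: 0.998
grasp_force: 0.0
```

```bash
python3 -c "
from h import *
P,Q,o=cur();print(P,Q.as_matrix()[:,2],o['ft_force'],o['clock'],o['joint_positions']);s=manip.snapshot('side')
for n in ('blue_cell','parking_mat','orange_cell'): print([(r['confidence'],world(r['location'],s)) for r in manip.landmark_of(n,s)])
cv2.imwrite('pics/j.png',cv2.resize(s['frame'][100:310,150:430],None,fx=2,fy=2))
rel([.547-.037*.342,-.174+.037*.94,.051],down(20))"
```

```text
[ 0.4841 -0.0406  0.0539] [-0.0027  0.0024 -1.    ] [ 0.5309 -0.3901  0.406 ] 22.8667 [-0.1719  0.4413  1.9378  0.0028  0.7656 -0.5253]
[(0.82, array([ 0.5011, -0.0877, -0.001 ])), (0.72, array([ 0.42  ,  0.3174, -0.0008])), (0.57, array([ 0.6149,  0.3181, -0.0014]))]
[(0.91, array([ 0.5444, -0.1748, -0.0037]))]
[(0.88, array([0.3466, 0.1843, 0.0485])), (0.79, array([ 0.3175, -0.2626,  0.0407])), (0.77, array([0.5806, 0.1275, 0.0013]))]
pos [ 0.4836 -0.0409  0.0529] yaw y 20.072658809088175 t [-0.1097  0.014   0.0014] r [-0.0005 -0.0006  0.0002] deg 0.298005738790685
```

View pics/j.png

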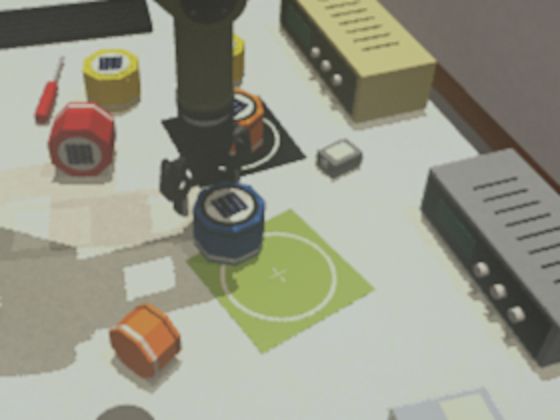

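The crop shows blue upright at (230,220), just short of the green ring, and orange upright on the black mat at (245,120). I'll resume with the tool 12 mm higher.

move_arm:
  targets:
    - {"tx": -0.01, "ty": 0.001, "tz": 0.001, "rx": 0, "ry": 0, "rz": 0}
    - {"tx": -0.017, "ty": 0.002, "tz": 0.001, "rx": 0, "ry": 0, "rz": 0}
    - {"tx": -0.024, "ty": 0.003, "tz": 0.001, "rx": 0, "ry": 0, "rz": 0}
    - {"tx": -0.031, "ty": 0.004, "tz": 0.001, "rx": 0, "ry": 0, "rz": 0}
    - {"tx": -0.038, "ty": 0.005, "tz": 0.001, "rx": 0, "ry": 0, "rz": 0}
    - {"tx": -0.045, "ty": 0.006, "tz": 0.001, "rx": 0, "ry": 0, "rz": 0}
    - {"tx": -0.052, "ty": 0.007, "tz": 0.001, "rx": 0, "ry": 0, "rz": 0}
    - {"tx": -0.059, "ty": 0.008, "tz": 0.001, "rx": 0, "ry": 0, "rz": 0}

```text
clock: 23.73
position: [0.5092, -0.0928, 0.0511]
ee_rot: [-0.005, 0.574, 0.819, -0.0]
ft_force: [-3.5, 7.4, 5.8]
grip_width: 0.999
grasp_force: 4.2
```

```bash
python3 -c "
from h import *
P,Q,o=cur();print(P,o['ft_force'],o['clock']);s=manip.snapshot('side')
for n in ('blue_cell','parking_mat'): print([(r['confidence'],world(r['location'],s)) for r in manip.landmark_of(n,s)])
rel([.547-.037*.342,-.174+.037*.94,.051],down(20))"
```

```text
[ 0.5092 -0.0928  0.0511] [-3.4889  7.4447  5.8179] 23.7333
[(0.75, array([0.6172, 0.3179, 0.0017])), (0.73, array([ 0.5182, -0.1281, -0.0019]))]
[(0.52, array([0.7234, 0.009 , 0.0009]))]
pos [ 0.5106 -0.0942  0.0511] yaw y 20.004075325538647 t [-0.0504  0.007  -0.0002] r [-0.0008 -0.0008  0.    ] deg 0.4063492037363089
```

move_arm:
  targets:
    - {"tx": -0.007, "ty": 0.001, "tz": -0.002, "rx": 0, "ry": 0, "rz": 0}
    - {"tx": -0.014, "ty": 0.002, "tz": -0.004, "rx": 0, "ry": 0, "rz": 0}
    - {"tx": -0.021, "ty": 0.003, "tz": -0.004, "rx": 0, "ry": 0, "rz": 0}
    - {"tx": -0.028, "ty": 0.004, "tz": -0.004, "rx": 0, "ry": 0, "rz": 0}
    - {"tx": -0.034, "ty": 0.005, "tz": -0.004, "rx": 0, "ry": 0, "rz": 0}
    - {"tx": -0.039, "ty": 0.006, "tz": -0.004, "rx": 0, "ry": 0, "rz": 0}
    - {"tx": -0.043, "ty": 0.006, "tz": -0.004, "rx": 0, "ry": 0, "rz": 0}
    - {"tx": -0.046, "ty": 0.007, "tz": -0.004, "rx": 0, "ry": 0, "rz": 0}
    - {"tx": -0.048, "ty": 0.007, "tz": -0.004, "rx": 0, "ry": 0, "rz": 0}
    - {"tx": -0.048, "ty": 0.007, "tz": -0.004, "rx": 0, "ry": 0, "rz": 0}
    - {"tx": -0.04, "ty": 0.007, "tz": -0.004, "rx": 0, "ry": 0, "rz": 0}
    - {"tx": -0.02, "ty": 0.007, "tz": -0.004, "rx": 0, "ry": 0, "rz": 0}

```text
clock: 24.88
position: [0.5269, -0.1117, 0.056]
ee_rot: [-0.0, 0.574, 0.819, 0.0]
ft_force: [0.4, 1.0, 0.4]
grip_width: 1.004
grasp_force: 0.0
```

move_arm:
  targets:
    - {"tx": 0.02, "ty": 0, "tz": 0, "rx": 0, "ry": 0, "rz": 0}
    - {"tx": 0.02, "ty": 0, "tz": -0.04, "rx": 0, "ry": 0, "rz": 0}
    - {"tx": 0.02, "ty": 0, "tz": -0.08, "rx": 0, "ry": 0, "rz": 0}
    - {"tx": 0.02, "ty": 0, "tz": -0.12, "rx": 0, "ry": 0, "rz": 0}
    - {"tx": 0.1, "ty": -0.08, "tz": -0.17, "rx": 0, "ry": 0, "rz": 0}
    - {"tx": 0.1, "ty": -0.08, "tz": -0.17, "rx": 0, "ry": 0, "rz": 0}
    - {"tx": 0.1, "ty": -0.08, "tz": -0.17, "rx": 0, "ry": 0, "rz": 0}
    - {"tx": 0.1, "ty": -0.08, "tz": -0.17, "rx": 0, "ry": 0, "rz": 0}
    - {"tx": 0.1, "ty": -0.08, "tz": -0.17, "rx": 0, "ry": 0, "rz": 0}

```text
clock: 25.63
position: [0.4148, -0.0431, 0.2277]
ee_rot: [-0.001, 0.573, 0.82, 0.001]
ft_force: [0.6, 0.8, -0.2]
grip_width: 1.004
grasp_force: 0.0
```

```bash
python3 -c "
from h import *
cells()
for v in('side','top'):
  s=manip.snapshot(v)
  for n in ('blue_cell','orange_cell','parking_mat','measuring_mat'): print(n,[(r['confidence'],world(r['location'],s)) for r in manip.landmark_of(n,s)])
  cv2.imwrite('pics/end_%s.png'%v,cv2.resize(s['frame'][80:310,130:430],None,fx=2,fy=2))
print(cur()[2]['clock'],cur()[0])"
```

```text
blue_cell 0.91 810 bgr [74. 56. 42.] ztop 0.075 rect [ 547.3 -168.4] [94.6 94.3] 19.3
blue_cell 0.91 915 bgr [ 57. 132. 127.] ztop 0.075 rect [615.8 316.4] [96.7 94.9] 64.3
blue_cell 0.61 892 bgr [ 57. 132. 128.] ztop 0.075 rect [418.4 316.9] [95.1 96. ] 74.9
orange_cell 0.93 473 bgr [ 42.  67. 122.] ztop 0.074 rect [ 338.6 -248.7] [53.5 56.8] 33.6
orange_cell 0.78 721 bgr [ 39.  43. 107.] ztop 0.099 rect [336.8 148.7] [68.9 62.4] 72.6
orange_cell 0.6 818 bgr [51.  80.  84.5] ztop 0.075 rect [581.1 128. ] [95.7 92.5] 34.2
blue_cell [(0.69, array([ 0.5471, -0.17  ,  0.0005])), (0.62, array([ 0.6143,  0.3161, -0.0009])), (0.5, array([0.4206, 0.3171, 0.0011]))]
orange_cell [(0.97, array([0.3478, 0.1846, 0.0469])), (0.88, array([ 0.3168, -0.2626,  0.0364])), (0.6, array([0.5819, 0.1292, 0.001 ]))]
parking_mat [(0.6, array([ 0.5463, -0.1754, -0.0054])), (0.47, array([ 0.6397,  0.4558, -0.004 ]))]
measuring_mat [(0.65, array([0.5821, 0.1326, 0.0018]))]
blue_cell [(0.84, array([0.6184, 0.32  , 0.0011])), (0.57, array([ 0.4187,  0.3178, -0.0002]))]
orange_cell [(0.83, array([ 0.5841,  0.128 , -0.0046])), (0.69, array([0.3475, 0.185 , 0.0526])), (0.58, array([ 0.3171, -0.2626,  0.0356]))]
parking_mat [(0.7, array([ 0.5519, -0.1775,  0.0004])), (0.21, array([ 0.6439,  0.4533, -0.0045]))]
measuring_mat [(0.81, array([ 0.5814,  0.1324, -0.0026]))]
26.2833 [ 0.4159 -0.044   0.2257]
```

View pics/end_side.png

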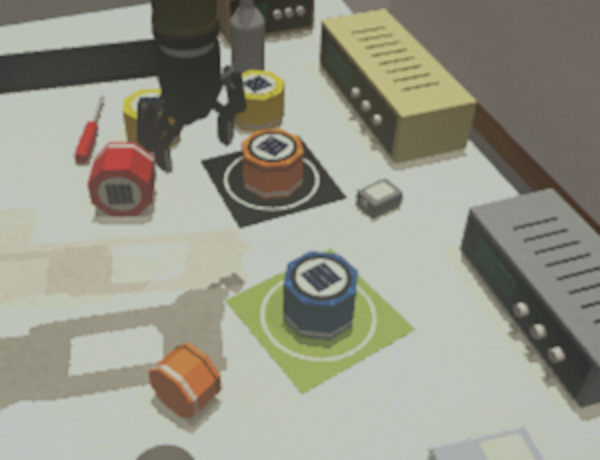

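View pics/end_top.png

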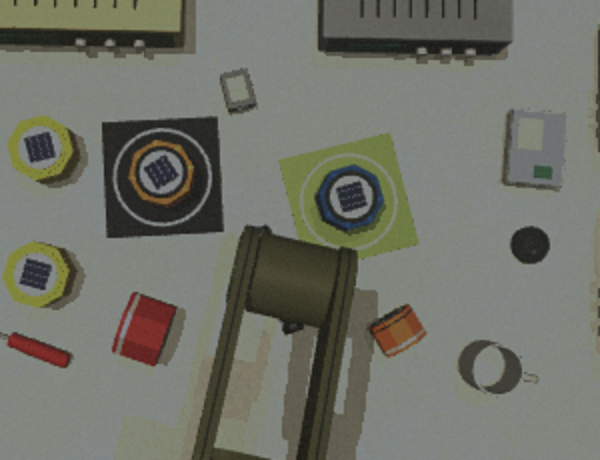

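Both cells stand upright inside their rings: orange at (162,173) on black and blue at (350,198) on green in the top crop, each within about 9 mm of centre against a 23 mm margin. The bystanders are where they were.

```bash
python3 -c "
from cell import manip
print(manip.hand_in())"
```

```text
the job is handed in; nothing more can be done
None
```

The job is handed in at about 26 s on the robot clock: orange stands upright inside the black mat's ring, blue stands upright inside the green mat's ring, and the final pictures show nothing else on the bench moved.

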